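# Fit the matching tube head to the bench shaker and lock it

### The job

Fit a tube head to the bench shaker: of the three heads lying on the bench, take the one whose keyholes line up with the three shouldered studs on the shaker's plate. Make sure the red-knobbed lock bolt is drawn clear, lower the head over the studs until it sits flat on the plate, turn it clockwise (seen from above) to its stop, and slide the bolt fully home into the notch in the head's rim. Leave the other two heads, the bottles, the measuring cylinder and the petri dish where they stand.

Things in the scene. Friction and masses are not known exactly. Their poses are not given: they have to be found in the camera images.
- stud_plate (a point): Centre of the top face of the shaker's round dark stud plate, 132 mm across, 66 mm above the bench. x points from the lock bolt to the back of the shaker, z up. The shaker is fixed: a white rounded box 152 x 152 mm, 52 mm high below the plate. Three studs stand on the plate, 40 mm from its centre, at 15, 150 and 240 degrees from +x (counter-clockwise from above).
- stud_1 (a point): Centre of the top of the stud at 15 degrees, 15 mm above the plate's face. All three studs are alike, upright, steel, fixed: a neck 8 mm across and 9 mm high, above it a head 14 mm across and 6 mm high with a chamfered top edge.
- stud_2 (a point): Top of the stud at 150 degrees.
- stud_3 (a point): Top of the stud at 240 degrees.
- bolt_knob (a point): Grip point on the red upright knob of the lock bolt, a rounded tab 16 mm (x) by 13 mm (y) that reaches from 8 to 45 mm above the plate's face; this point is on its axis, 31 mm above that face. It lies on the -x side of the plate, 110 mm from the plate's centre when drawn clear. Axes as stud_plate. A fixed strap, 17 mm high above the face, stands 67 to 78 mm from the plate's centre.
- bolt (a joint): Travel of the lock bolt along the shaker's +x, in m: 0 = drawn clear (round nose 67.5 mm from the plate's centre), 0.014 = fully home (nose 53.5 mm from it). The bolt is flat, 12 mm wide, 1.5 to 7.5 mm above the plate's face. It slides with about 1.5 N of friction, stays where it is left and starts anywhere in its range; beyond about 0.004 it blocks a head.
- head_a_handle (a point): Centre of head A's black T-handle bar: 66 mm long along x, 14 mm wide, 20 mm high, on a 19 mm column on the head's axis; 70 mm above the head's underside, z up. Loose, 0.2 to 0.45 kg. Below it an aluminium plate 124 mm across, 7 mm thick, and four white tube cups 24 mm across that reach 41 mm above the underside. It lies flat on the bench.
- head_a_plate (a point): Centre of head A's underside, axes as its handle. Rim notch 14 mm wide, 10 mm deep at 180 degrees from +x. Three keyholes: each a 19 mm round entry from which a 10 mm slot runs 25 degrees counter-clockwise (from above) on the same circle to its closed end. Circle of 40 mm radius; slot ends centred at 15, 150 and 240 degrees from +x (entries at -10, 125, 215).
- head_b_handle (a point): Centre of head B's T-handle bar; sizes and axes as head A.
- head_b_plate (a point): Centre of head B's underside; as head A, but its keyholes lie on a circle of 40 mm radius with slot ends at 30, 150 and 270 degrees from +x.
- head_c_handle (a point): Centre of head C's T-handle bar; sizes and axes as head A.
- head_c_plate (a point): Centre of head C's underside; as head A, but its keyholes lie on a circle of 29 mm radius with slot ends at 15, 150 and 240 degrees from +x.
- cylinder_mid (a point): Centre, half-way up, of a loose clear measuring cylinder, 210 mm high, tube 34 mm, foot 66 mm wide.
- dish_mid (a point): Centre, half-way up, of a loose petri dish with lid, 61 mm wide, 15 mm high.
- saline_mid (a point): Centre, half-way up, of a loose white bottle with green cap, 56 mm wide, 168 mm high.
- reagent_mid (a point): Centre, half-way up, of a loose bottle with red cap, 64 mm wide, 180 mm high.

How it is judged:
At the end, for the whole second after the job is handed in: Head A sits flat on the stud plate (handle point 67.5 to 72.5 mm above its face, within 3.5 mm of its axis, tilt under 2 degrees), is turned to its stop (x axis within 4 degrees of the shaker's), and the lock bolt is home in its notch (joint above 0.0115 m), all at rest (z of head_a_handle in the frame of stud_plate between 0.0675 and 0.0725 m and horizontal distance between head_a_handle and stud_plate below 0.0035 m and angle between head_a_handle's own z axis and vertical below 0.035 rad and angle between the x axis of head_a_handle and the x axis of stud_plate, either way round below 0.07 rad and value of joint bolt above 0.0115 m and velocity of joint bolt below 0.005 m/s); the robot touches nothing.
It fails at once if one of the other two heads is moved more than 30 mm (distance of any of head_b_handle, head_c_handle from where it was at the start of the episode above 0.03 m).
It fails at once if a bottle, the petri dish or the measuring cylinder is moved more than 30 mm or knocked over (distance of any of cylinder_mid, dish_mid, saline_mid, reagent_mid from where it was at the start of the episode above 0.03 m).
It also fails if it takes over 64 s, if anything falls off the work surface, if the arm or the gripper's body presses on something with over 40 N, if the wrist force passes 120 N, or if a joint passes its speed limit or range.

### The arm

A 6-joint arm with a two-finger parallel gripper is mounted at the origin on a cart in front of the work surface, level with it; the furniture and walls round the work are solid. World frame = base frame: x ahead of the robot, y to its left, z up, the work surface at z = 0. Lengths are in m, angles in rad, forces in N, time in s.
With the tool pointing down it reaches from about 0.25 to 0.775 m from the base axis. Payload 4 kg.
Tool frame: the origin (TCP) lies between the finger pads; the fingertips stand 14 mm ahead of it and the grasp point (between the pads) lies 5 mm behind it (robot.tips_ahead is the distance from the TCP to the fingertips, in m); z points along the fingers, y is the direction in which the jaws open and shut (so a half turn about z gives the same grasp; the last joint's range is limited). The gripper opens to 94 mm and grips with 3 to 60 N. Pads are 16 mm wide; open, the fingers measure 119 mm over their backs; the gripper's body (75 mm by 177 mm) begins 78 mm behind the grasp point.
Start: joints at [1.15, 0.087, 1.371, -0, 1.684, -0.103], TCP at [0.172, 0.522, 0.22] pointing down, gripper open.
Joint ranges: [-3.1, 3.1], [-0.76, 2.03], [0.27, 2.55], [-1.08, 4.22], [0.17, 2.65], [-2.57, 2.57]. Speed limits (rad/s): [2.79, 2.79, 3.14, 3.14, 3.14, 3.14].

### API

Orientations are given as [roll, pitch, yaw] about the fixed x, y, z axes, in that order (R = Rz(yaw) Ry(pitch) Rx(roll)).
In Python, from bench import robot, optics, job gives the robot as it stands.
- The arm moves only by the tool apply_moves, never from a script. Its argument "moves" is a list of rows, each a list of 3 entries, a list of its own where there are three numbers: the shift along the tool's x, y, z in cm, then the turn, a rotation vector about the tool's x, y, z in rad, then the opening, from 0 (shut) to 1 (fully open). In form: [[[tx, ty, tz], [rx, ry, rz], grip], ...]. A call has exactly 10 rows; each row is the pose to reach, as a shift and turn from the pose commanded when the call began, along the tool's axes at that moment; what a row does not reach only later rows make up. A row lasts 1/12 s, in which the tool goes at most 41.7 mm and 7.16 degrees, less where a joint would pass 70% of its speed; a pose out of reach is approached as far as the arm can. A call with a gripper value outside its range is refused whole. The fingers move at their own pace and stop on an object; the grip force is fixed at half the most. Time passes only in rows, so rows that repeat a pose let the fingers close, or fill a call up. It gives the time, the measured TCP pose, the force and the opening at its end, in the units of the state.
- robot.get_obs(): the state, without advancing time (a new reading comes with each control period).
- optics.snapshot(name): name is "side" or "top"; returns the picture (480x640x3 uint8, red, green, blue); there is no depth.
- optics.get_calibration(name): a dict with "fx", "fy", "cx", "cy" (pixels), "rvec" (rotation vector, rad) and "tvec" (3), from world to camera coordinates, as OpenCV has them. Camera axes: x right, y down, z forward; pixel columns grow to the right and rows downward; lengths in m; the calibration is good to about 2 mm. A picture is of the moment at which its call begins. get_calibration takes no time and is no camera call.
- job.close_job(): hands the job in, once; it reports no verdict.
The state is a dict: "time": time; "joint_positions": joint angles; "qvel": joint speeds; "joint_torque": joint torques, N m; "tool_pos": TCP position; "ee_rot": TCP orientation; "wrist_force": force on the tool from outside, world axes, zero at the start; "wrist_torque": the same for the moment, N m; "width": finger opening in m.
Only numpy, scipy, OpenCV 4.12 (cv2) and the standard library are available. Lean on these libraries where they do the work, as an engineer would, in place of code of your own. Each camera call takes 0.05 s, during which the arm holds its last target.

## Working session

There is one attempt and no reset: what is moved stays moved. The work goes in short steps, Python scripts to look and compute and a tool call to move; the robot and the scene stay as the last step left them, time stands still between calls to the robot, and variables do not carry over. Pictures are saved under pics/ and viewed, and the job is handed in when it is done.

Besides the shell and the picture viewer there is one more tool, called after "Call:" as a command line: name --argument value ..., lists and objects as JSON in quotes. apply_moves: Moves the arm, as the interface text tells. Its arguments: {"type":"object","properties":{"moves":{"type":"array"}},"required":["moves"]}

```bash
mkdir -p pics; ls
python3 - <<'E'
from bench import robot, optics, job
import cv2
for n in("side","top"):
    im=optics.snapshot(n); cv2.imwrite(f"pics/{n}0.png",im[:,:,::-1]); print(optics.get_calibration(n))
print(robot.get_obs())
E
```

```text
pics
{'fx': 596.6579112577709, 'fy': 596.6579112577709, 'cx': 310.94790553496495, 'cy': 247.568386390623, 'rvec': array([ 0.39397598, -2.92417445,  0.80184805]), 'tvec': array([0.54662025, 0.24431087, 1.30264099])}
{'fx': 602.6472548619723, 'fy': 602.6472548619723, 'cx': 324.40428531459247, 'cy': 230.89697265950434, 'rvec': array([ 2.17208422, -2.11508614,  0.16437121]), 'tvec': array([-0.07331392,  0.60551346,  1.47272901])}
{'time': 0.1, 'joint_positions': array([ 1.14992563e+00,  8.78599188e-02,  1.37208667e+00, -1.30952343e-05,
        1.68360394e+00, -1.03092404e-01]), 'qvel': array([ 0.00081522, -0.00081472, -0.00394124, -0.0009902 ,  0.00028577,
       -0.00015898]), 'joint_torque': array([ 2.38788525e-03, -3.41252017e+01, -3.03302014e+01,  7.21449195e-02,
        3.03903152e-02, -8.35968649e-05]), 'tool_pos': array([0.1716643 , 0.52203306, 0.21844112]), 'ee_rot': array([-3.13964383e+00, -1.88538908e-04,  2.82381271e+00]), 'wrist_force': array([ 0.70927086,  0.06781952, -0.15958584]), 'wrist_torque': array([-0.0317432 ,  0.00285538, -0.01233615]), 'width': 0.09421771243051401}
```

View pics/top0.png

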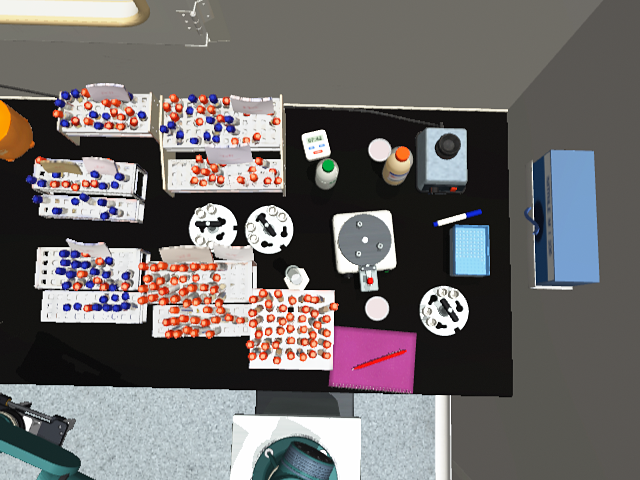

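View pics/side0.png

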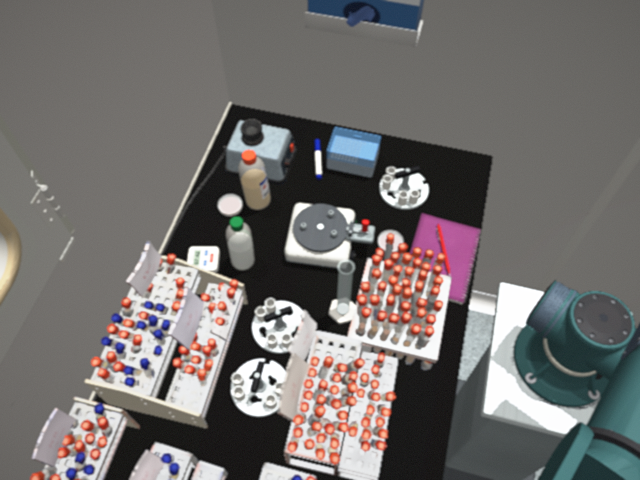

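The top view shows three heads at about (213,228), (270,230) and (444,311), the shaker at (365,240) and its red knob at (369,281). I'll enlarge these areas.

Run:
```python
import cv2,numpy as np
t=cv2.imread("pics/top0.png"); s=cv2.imread("pics/side0.png")
def c(im,u,v,r=32,S=380): return cv2.resize(im[v-r:v+r,u-r:u+r],(S,S),interpolation=cv2.INTER_CUBIC)
cv2.imwrite("pics/c1.png",np.vstack([np.hstack([c(t,213,228,S=300),c(t,270,230,S=300)]),np.hstack([c(t,444,311,S=300),c(t,365,250,44,S=300)])]))
cv2.imwrite("pics/c2.png",np.vstack([np.hstack([c(s,258,388,S=300),c(s,278,326,S=300)]),np.hstack([c(s,404,187,S=300),c(s,330,233,50,S=300)])]))
```

```text
(no output)
```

View pics/c1.png

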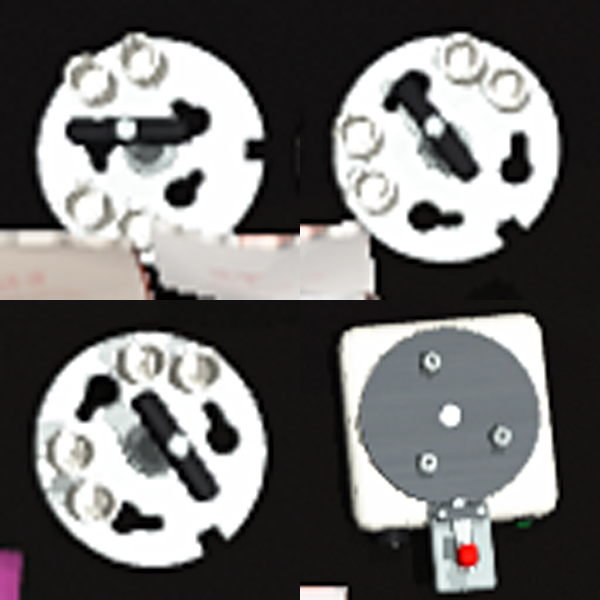

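View pics/c2.png

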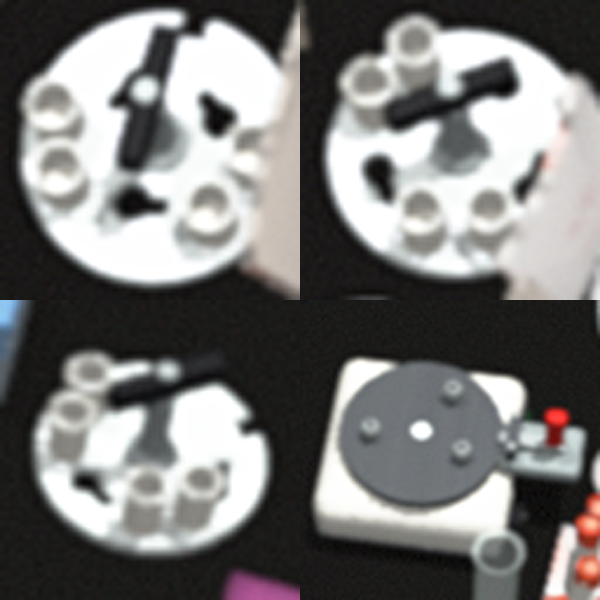

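```bash
cat > h.py <<'E'
import numpy as np,cv2
from bench import robot,optics,job
def cal(n):
    c=optics.get_calibration(n); K=np.array([[c['fx'],0,c['cx']],[0,c['fy'],c['cy']],[0,0,1]]); return K,c['rvec'],c['tvec']
def proj(n,P):
    K,r,t=cal(n); return cv2.projectPoints(np.asarray(P,float).reshape(-1,3),r,t,K,None)[0].reshape(-1,2)
def unproj(n,uv,z):
    K,r,t=cal(n); R=cv2.Rodrigues(r)[0]; d=R.T@np.linalg.solve(K,np.array([*uv,1.])); o=-R.T@t
    return o+d*(z-o[2])/d[2]
def rect(n,im,c,z,half=.08,S=400):
    # image: up=+x, left=+y
    w=np.array([[c[0]+half,c[1]+half,z],[c[0]+half,c[1]-half,z],[c[0]-half,c[1]-half,z],[c[0]-half,c[1]+half,z]])
    H=cv2.getPerspectiveTransform(proj(n,w).astype(np.float32),np.float32([[0,0],[S,0],[S,S],[0,S]]))
    return cv2.warpPerspective(im,H,(S,S),flags=cv2.INTER_CUBIC)
E
python3 - <<'E'
from h import *
t=cv2.imread("pics/top0.png")
R=[]
for u,v,z in((213,228,.007),(270,230,.007),(444,311,.007),(365,240,.066)):
    p=unproj("top",(u,v),z); print(p)
    im=rect("top",t,p,z,S=300)
    R.append(im)
cv2.imwrite("pics/r1.png",np.vstack([np.hstack(R[:2]),np.hstack(R[2:])]))
s=cv2.imread("pics/side0.png")
for n in("side","top"):
  K,r,tt=cal(n);print(n,-cv2.Rodrigues(r)[0].T@tt)
E
```

```text
[0.61300959 0.23093384 0.007     ]
[0.61174381 0.08346262 0.007     ]
[ 0.4159152  -0.36579491  0.007     ]
[ 0.58406613 -0.1584888   0.066     ]
side [0.38892381 0.58201663 1.25113947]
top [ 0.37865311 -0.05724419  1.54735166]
```

View pics/r1.png

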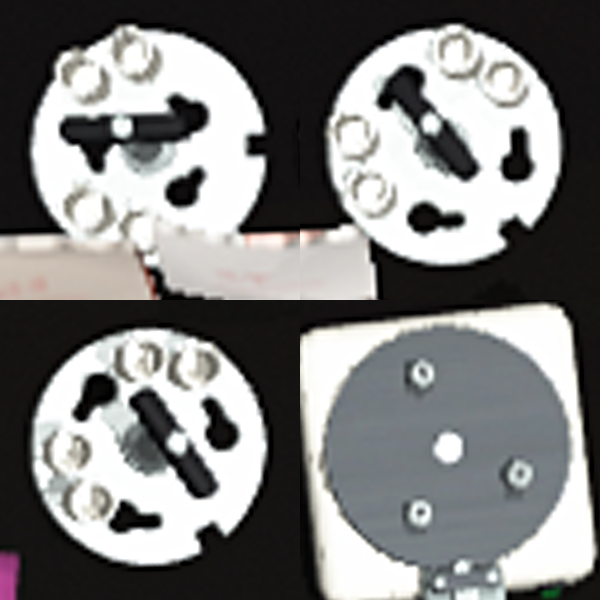

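Head 2, at (270,230), is A. Measured from its notch, its entries sit at about −10° and 212° and its slot ends at about 151° and 238°. Head 3 matches B, with a slot end at about 269°. Head 1 has the small hole circle, so it is C. Next I'll measure precisely.

```bash
cat > m.py <<'E'
from h import *
from scipy.optimize import least_squares
def circ(n,im,c,z,r,dark=False,half=.08,S=800,show=None):
    w=rect(n,im,c,z,half,S); g=cv2.cvtColor(w,cv2.COLOR_BGR2GRAY).astype(float); g=cv2.GaussianBlur(g,(0,0),4)
    pts=[]
    sc=2*half/S
    for a in np.linspace(0,2*np.pi,360,endpoint=False):
        rr=np.arange(r-.008,r+.008,.0002)
        X=(half-rr*np.cos(a))/sc; Y=(half-rr*np.sin(a))/sc
        v=cv2.remap(g.astype(np.float32),Y.astype(np.float32)[None],X.astype(np.float32)[None],cv2.INTER_LINEAR)[0]
        d=np.gradient(v)*(1 if dark else -1)
        k=d.argmax()
        if d[k]>.3: pts.append([c[0]+rr[k]*np.cos(a),c[1]+rr[k]*np.sin(a)])
    pts=np.array(pts)
    f=lambda p:np.hypot(pts[:,0]-p[0],pts[:,1]-p[1])-p[2]
    s=least_squares(f,[c[0],c[1],r],loss='soft_l1',f_scale=.0005)
    return s.x,len(pts),np.median(abs(f(s.x)))
E
python3 - <<'E'
from m import *
t=cv2.imread("pics/top0.png"); s=cv2.imread("pics/side0.png")
for n,im in(("top",t),("side",s)):
  for nm,c,z,r,dk in(("A",(.612,.083),.007,.062,False),("plate",(.584,-.158),.066,.066,True)):
    c=np.array(c)
    for _ in range(3):
        q,k,e=circ(n,im,c,z,r,dk); c=q[:2]
    print(n,nm,q,k,e)
for n,im in(("top",t),("side",s)):
    S=560
    a=rect(n,im,(.584,-.158),.081,half=.075,S=380); b=rect(n,im,(.612,.083),.080,half=.06,S=380)
    cc=rect(n,im,(.480,-.165),.111 ,half=.04,S=380); d=rect(n,im,(.612,.083),.007,half=.075,S=380)
    cv2.imwrite(f"pics/q_{n}.png",np.vstack([np.hstack([a,b]),np.hstack([cc,d])]))
E
```

```text
top A [0.61409795 0.08655277 0.06265431] 360 0.00034947660111125933
top plate [ 0.58489633 -0.15650629  0.06593445] 360 0.0003375476012901918
side A [0.61637344 0.08792131 0.06382956] 329 0.0003901308848061613
side plate [ 0.58668688 -0.15111856  0.06634181] 311 0.0007453842480332762
```

View pics/q_top.png

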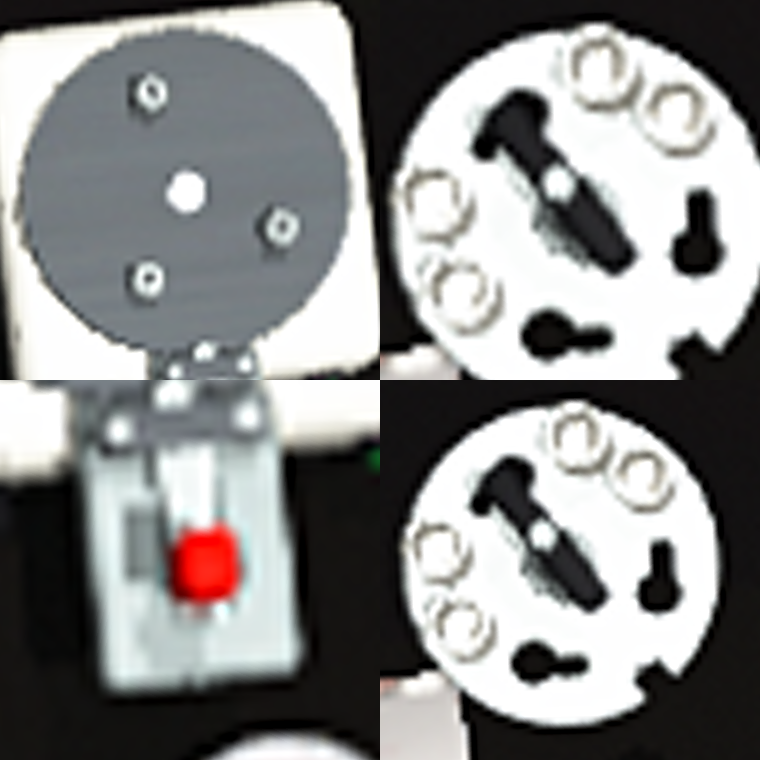

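View pics/q_side.png

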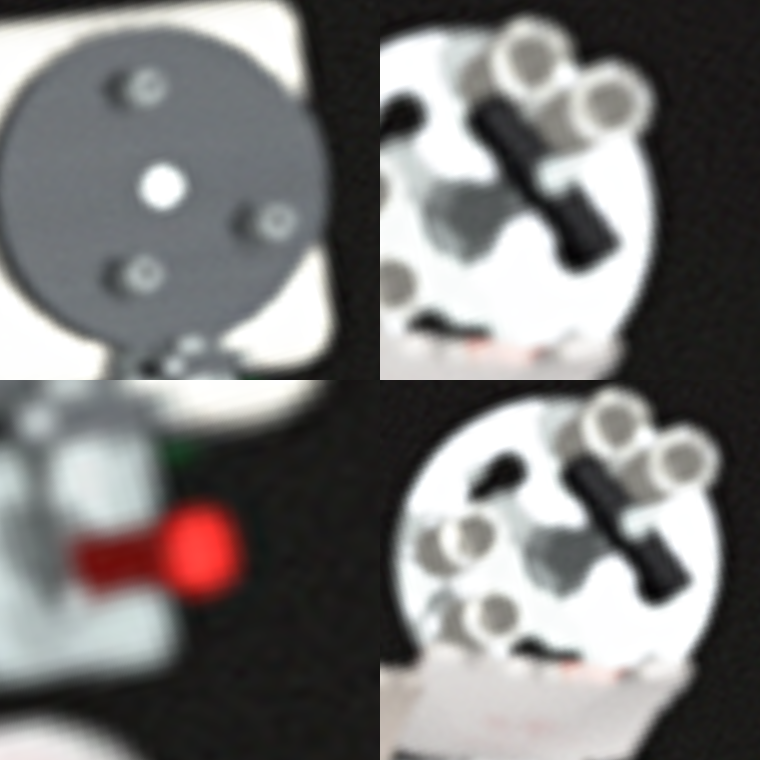

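The rectified stud view (z = 0.081) puts the studs at (152,94), (281,227) and (148,281) from the top, and (150,87), (278,221) and (146,274) from the side. I'll fit the shaker pose from these with the geometry as given.

Run:
```python
from m import *
def w(p,c,half,z,S=380): 
    return np.array([c[0]+half-p[0]*2*half/S, c[1]+half-p[1-1+0]*0 if 0 else c[0]+half-p[1]*2*half/S, 0])
def W(p,c,half,z,S=380):
    return np.array([c[0]+half-p[1]*2*half/S, c[1]+half-p[0]*2*half/S, z])
c=(.584,-.158)
ang=np.radians([15,150,240])
top={'d':(187,192)}
T=np.array([W(p,c,.075,.081) for p in((152,94),(281,227),(148,281))])
Sd=np.array([W(p,c,.075,.081) for p in((150,87),(278,221),(146,274))])
# order assignment by yaw search
import itertools
for nm,Q in(("top",T),("side",Sd)):
    best=None
    for perm in itertools.permutations(range(3)):
        q=Q[list(perm)]
        f=lambda p:np.r_[p[0]+.04*np.cos(ang+p[2])-q[:,0],p[1]+.04*np.sin(ang+p[2])-q[:,1]]
        for y0 in(-2,0,2):
            s=least_squares(f,[.584,-.158,y0])
            if best is None or s.cost<best[0]: best=(s.cost,s.x,s.fun)
    print(nm,best[1],np.degrees(best[1][2]),np.round(best[2]*1e3,2))
# centre dots: triangulate
def tri(pt,ps):
    def f(X): return np.r_[proj("top",X)[0]-pt,proj("side",X)[0]-ps]
    s=least_squares(f,[.6,0,.05]);return s.x,s.fun
pix=lambda n,p,c,h,z:proj(n,W(p,c,h,z))[0]
print("dot",tri(pix("top",(187,192),c,.075,.081),pix("side",(162,187),c,.075,.081)))
for i in range(3): print("stud",tri(proj("top",T[i])[0],proj("side",Sd[i])[0]))
cb=(.612,.083)
print("handle",tri(pix("top",(560-380,184),cb,.06,.08),pix("side",(556-380,174),cb,.06,.08)))
ck=(.48,-.165)
print("knob top",tri(pix("top",(205,565-380),ck,.04,.111),pix("side",(203,553-380),ck,.04,.111)))
print(W((205,185),ck,.04,.111),W((203,173),ck,.04,.111))
# bar ends top view at z .08
for n,ps in (("top",((503-380,112),(622-380,262))),("side",((487-380,110),(603-380,245)))):
    a=[W(p,cb,.06,.08) for p in ps]; d=a[0]-a[1]; print(n,(a[0]+a[1])/2,np.hypot(*d[:2]),np.degrees(np.arctan2(d[1],d[0])))
```

```text
top [ 0.5849246  -0.15741455  0.11513851] 6.596950700165957 [ 0.22  0.14 -0.36  0.31 -0.11 -0.2 ]
side [ 0.58756393 -0.15651319  0.1113066 ] 6.377398458600778 [ 0.15  0.07 -0.23  0.28  0.15 -0.42]
dot (array([ 0.58698597, -0.15797538,  0.06322696]), array([-0.0105574 , -0.51672422,  0.47614774,  0.12407079]))
stud (array([ 0.62359974, -0.14300726,  0.07962798]), array([-0.01905137, -0.59111155,  0.54209138,  0.14258005]))
stud (array([ 0.57092173, -0.19408203,  0.0788943 ]), array([-0.00800864, -0.50627227,  0.47288115,  0.12276766]))
stud (array([ 0.54971428, -0.14146132,  0.07958255]), array([-0.0060546 , -0.59730324,  0.54784681,  0.14158527]))
handle (array([0.61608093, 0.08650942, 0.07780106]), array([-0.0250294 , -0.73395696,  0.61877393,  0.16298935]))
knob top (array([ 0.48243089, -0.16821192,  0.1102116 ]), array([ 0.00543193, -0.5551001 ,  0.51519016,  0.13102247]))
[ 0.48105263 -0.16815789  0.111     ] [ 0.48357895 -0.16773684  0.111     ]
top [0.61294737 0.08536842 0.08      ] 0.06046440769856216 38.4261399757142
side [0.61594737 0.09089474 0.08      ] 0.05620786510554359 40.67112493280962
```

Run:
```python
from h import *
t=cv2.imread("pics/top0.png"); s=cv2.imread("pics/side0.png")
cv2.imwrite("pics/z.png",np.hstack([cv2.resize(t[230:310,180:260],(400,400),interpolation=cv2.INTER_CUBIC),cv2.resize(s[280:410,250:380],(400,400),interpolation=cv2.INTER_CUBIC)]))
```

```text
(no output)
```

View pics/z.png

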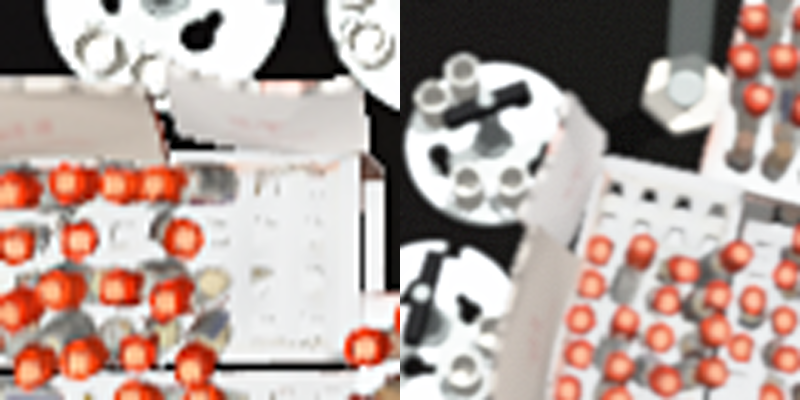

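Run:
```python
from h import *
from scipy.optimize import least_squares
def tri(pt,ps):
    s=least_squares(lambda X:np.r_[proj("top",X)[0]-pt,proj("side",X)[0]-ps],[.6,0,.05]);return s.x,s.fun
print("card corner R",tri((252.6,248.4),(304.6,310.9)))
print("card corner L",tri((180+170/5,230+80/5),(250+(525-400)*.325,280+225*.325)))
print("cap",tri((180+185/5,230+237/5),(250+200*.325,280+250*.325)))
print("cyl top",tri((292,270),(346,267)))
```

```text
card corner R (array([0.5464487 , 0.10760326, 0.16515972]), array([-0.0179073 , -1.14768907,  0.95864652,  0.24883739]))
card corner L (array([0.54957346, 0.19791917, 0.15961341]), array([-0.01470168, -0.82426595,  0.66298919,  0.17239989]))
cap (array([0.49282171, 0.19228784, 0.13389047]), array([ 0.02281311, -6.78771435,  5.47717572,  1.40022218]))
cyl top (array([0.49040609, 0.01250416, 0.20820886]), array([-0.00344319,  0.99438142, -0.863916  , -0.22083915]))
```

```bash
cat > go.py <<'E'
import sys
from h import *
# usage: go.py x y z yawdeg  -> shift in tool axes (cm), rot vec
x,y,z,yaw=map(float,sys.argv[1:5])
from scipy.spatial.transform import Rotation as Ro
o=robot.get_obs(); R=Ro.from_euler('xyz',o['ee_rot'])
T=Ro.from_euler('xyz',[np.pi,0,np.radians(yaw)])
print("shift cm",np.round(R.inv().apply(np.array([x,y,z])-o['tool_pos'])*100,2),"rot",np.round((R.inv()*T).as_rotvec(),4))
print("t",o['time'],"pos",np.round(o['tool_pos'],4),"rpy",np.round(np.degrees(o['ee_rot']),2),"F",np.round(o['wrist_force'],2),"w",round(o['width'],4))
E
python3 go.py .35 .15 .33 95; python3 go.py .482 -.168 .30 6.5
```

```text
shift cm [-28.56 -29.79 -11.1 ] rot [-1.8000e-03  1.0000e-03  1.1657e+00]
t 0.1 pos [0.1717 0.522  0.2184] rpy [-1.7989e+02 -1.0000e-02  1.6179e+02] F [ 0.71  0.07 -0.16] w 0.0942
shift cm [-51.04 -55.87  -8.06] rot [-8.0000e-04  2.6000e-03  2.7104e+00]
t 0.1 pos [0.1717 0.522  0.2184] rpy [-1.7989e+02 -1.0000e-02  1.6179e+02] F [ 0.71  0.07 -0.16] w 0.0942
```

Call:
apply_moves --moves '[[[-1,-1,-2],[0,0,0.1],1],[[-3,-3,-4.5],[0,0,0.2],0.8],[[-6,-6,-7],[0,0,0.32],0.6],[[-9.5,-9.5,-9],[0,0,0.44],0.43],[[-13,-13,-10],[0,0,0.56],0.43],[[-16.5,-16.5,-11],[0,0,0.68],0.43],[[-20,-20,-11],[0,0,0.8],0.43],[[-23.3,-23.8,-11],[0,0,0.92],0.43],[[-26,-27,-11],[0,0,1.04],0.43],[[-28.6,-29.8,-11],[0,0,1.16],0.43]]'

```text
time: 0.93
tool_pos: [0.3306, 0.193, 0.3288]
ee_rot: [3.141, -0.0, 1.659]
wrist_force: [0.8, -0.6, -0.5]
width: 0.0408
```

```bash
python3 go.py .482 -.168 .25 6.5
```

```text
shift cm [-37.29  11.92   7.88] rot [ 3.0000e-04 -5.0000e-04  1.5451e+00]
t 0.9333 pos [0.3306 0.193  0.3288] rpy [ 1.7997e+02 -1.0000e-02  9.5030e+01] F [ 0.77 -0.56 -0.5 ] w 0.0408
```

Call:
apply_moves --moves '[[[-3,1,0],[0,0,0.12],0.43],[[-7,2.2,0],[0,0,0.24],0.43],[[-11,3.5,0],[0,0,0.36],0.43],[[-15,4.7,0],[0,0,0.48],0.43],[[-19,6,0],[0,0,0.6],0.43],[[-23,7.2,0],[0,0,0.72],0.43],[[-27,8.5,1],[0,0,0.84],0.43],[[-30,9.5,3],[0,0,0.96],0.43],[[-32,10.1,5],[0,0,1.08],0.43],[[-33,10.4,7],[0,0,1.2],0.43]]'

```text
time: 1.77
tool_pos: [0.465, -0.127, 0.2567]
ee_rot: [-3.141, 0.001, 0.454]
wrist_force: [-0.6, 0.1, 0.1]
width: 0.0405
```

```bash
python3 go.py .482 -.168 .15 6.5
```

```text
shift cm [-0.26  4.44 10.67] rot [-0.0004  0.0015  0.3407]
t 1.7667 pos [ 0.465  -0.127   0.2567] rpy [-1.7996e+02  8.0000e-02  2.6020e+01] F [-0.64  0.13  0.1 ] w 0.0405
```

Call:
apply_moves --moves '[[[0,0,0],[0,0,0.12],0.43],[[0,0,1],[0,0,0.24],0.43],[[0,0,3],[0,0,0.34],0.43],[[0,0,5],[0,0,0.34],0.43],[[0,0,7],[0,0,0.34],0.43],[[0,0,9],[0,0,0.34],0.43],[[0,0,9],[0,0,0.34],0.43],[[0,0,9],[0,0,0.34],0.43],[[0,0,9],[0,0,0.34],0.43],[[0,0,9],[0,0,0.34],0.43]]'

```text
time: 2.6
tool_pos: [0.4656, -0.1244, 0.1705]
ee_rot: [3.14, -0.003, 0.124]
wrist_force: [0.2, 0.2, 0.1]
width: 0.0403
```

```bash
python3 go.py .482 -.168 .095 6.5
python3 - <<'E'
from h import *
o=robot.get_obs()
R=[]
for n in("top","side"):
    im=optics.snapshot(n)[:,:,::-1]; cv2.imwrite(f"pics/{n}1.png",im); p=proj(n,o['tool_pos'])[0]; print(n,p)
    u,v=np.round(p).astype(int); R.append(cv2.resize(im[v-40:v+40,u-40:u+40],(400,400),interpolation=cv2.INTER_CUBIC))
cv2.imwrite("pics/k1.png",np.hstack(R))
E
```

```text
shift cm [1.07 4.52 7.56] rot [ 0.0013 -0.0026  0.0104]
t 2.6 pos [ 0.4656 -0.1244  0.1705] rpy [ 1.7992e+02 -1.5000e-01  7.0900e+00] F [0.2  0.2  0.06] w 0.0403
top [352.44221639 284.85413524]
side [370.93042098 224.18089387]
```

View pics/k1.png

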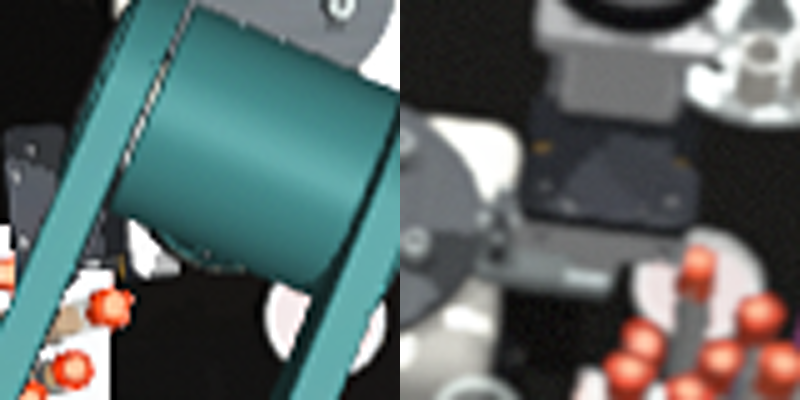

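Call:
apply_moves --moves '[[[0.5,2,0],[0,0,0.01],0.43],[[1,4,0],[0,0,0.01],0.43],[[1.1,4.5,1],[0,0,0.01],0.43],[[1.1,4.5,3],[0,0,0.01],0.43],[[1.1,4.5,3],[0,0,0.01],0.43],[[1.1,4.5,3],[0,0,0.01],0.43],[[1.1,4.5,3],[0,0,0.01],0.43],[[1.1,4.5,3],[0,0,0.01],0.43],[[1.1,4.5,3],[0,0,0.01],0.43],[[1.1,4.5,3],[0,0,0.01],0.43]]'

```text
time: 3.53
tool_pos: [0.4816, -0.1673, 0.1397]
ee_rot: [3.141, -0.002, 0.114]
wrist_force: [-0.3, 0.5, -0.1]
width: 0.0405
```

```bash
python3 go.py .482 -.168 .095 6.5
python3 - <<'E'
from h import *
o=robot.get_obs()
R=[]
for n in("top","side"):
    im=optics.snapshot(n)[:,:,::-1]; cv2.imwrite(f"pics/{n}2.png",im); p=proj(n,o['tool_pos'])[0]; print(n,p)
    u,v=np.round(p).astype(int); R.append(cv2.resize(im[v-40:v+40,u-40:u+40],(400,400),interpolation=cv2.INTER_CUBIC))
cv2.imwrite("pics/k2.png",np.hstack(R))
E
```

```text
shift cm [0.03 0.07 4.47] rot [ 0.0008 -0.0015  0.0007]
t 3.5333 pos [ 0.4816 -0.1673  0.1397] rpy [ 1.7995e+02 -9.0000e-02  6.5400e+00] F [-0.29  0.52 -0.07] w 0.0405
top [370.2846346  279.29337594]
side [367.11770689 214.58879937]
```

View pics/k2.png

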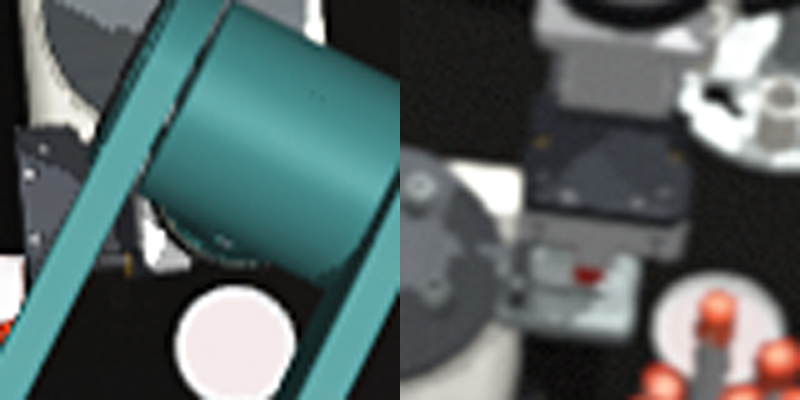

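The side view shows the fingers straddling the red knob at about (588,272), which is partly hidden. I'll descend and close.

Call:
apply_moves --moves '[[[0,0,1],[0,0,0],0.43],[[0,0,2],[0,0,0],0.43],[[0,0,3],[0,0,0],0.43],[[0,0,4],[0,0,0],0.43],[[0,0,4.5],[0,0,0],0.43],[[0,0,4.5],[0,0,0],0.3],[[0,0,4.5],[0,0,0],0],[[0,0,4.5],[0,0,0],0],[[0,0,4.5],[0,0,0],0],[[0,0,4.5],[0,0,0],0]]'

```text
time: 4.47
tool_pos: [0.4819, -0.1692, 0.0945]
ee_rot: [3.137, -0.002, 0.113]
wrist_force: [-0.5, -5.5, -0.5]
width: 0.0129
```

Call:
apply_moves --moves '[[[-0.1,0.1,0],[0,0,0],0],[[-0.2,0.1,0],[0,0,0],0],[[-0.3,0.1,0],[0,0,0],0],[[-0.4,0.1,0],[0,0,0],0],[[-0.5,0.1,0],[0,0,0],0],[[-0.55,0.1,0],[0,0,0],0],[[-0.6,0.1,0],[0,0,0],0],[[-0.6,0.1,0],[0,0,0],0],[[-0.6,0.1,0],[0,0,0],0],[[-0.6,0.1,0],[0,0,0],0]]'

```text
time: 5.3
tool_pos: [0.4762, -0.1699, 0.0945]
ee_rot: [3.139, -0.002, 0.114]
wrist_force: [2.5, -4.4, -1.2]
width: 0.0128
```

Call:
apply_moves --moves '[[[-0.1,0.1,0],[0,0,0],0],[[-0.15,0.1,0],[0,0,0],0],[[-0.2,0.1,0],[0,0,0],0],[[-0.25,0.1,0],[0,0,0],0],[[-0.3,0.1,0],[0,0,0],0],[[-0.3,0.1,0],[0,0,0],0],[[-0.3,0.1,0],[0,0,0],0],[[-0.3,0.1,0],[0,0,0],0],[[-0.3,0.1,0],[0,0,0],0],[[-0.3,0.1,0],[0,0,0],0]]'

```text
time: 6.13
tool_pos: [0.476, -0.1699, 0.0944]
ee_rot: [3.141, -0.009, 0.114]
wrist_force: [11.1, -1.6, -3.4]
width: 0.0126
```

Call:
apply_moves --moves '[[[0.2,0,0],[0,0,0],0.2],[[0.2,0,0],[0,0,0],0.43],[[0.2,0,0],[0,0,0],0.43],[[0.2,0,-1],[0,0,0],0.43],[[0.2,0,-4],[0,0,0],0.43],[[0.2,0,-8],[0,0,0],0.43],[[0.2,0,-12],[0,0,0],0.43],[[0.2,0,-16],[0,0,0],0.43],[[0.2,0,-18],[0,0,0],0.43],[[0.2,0,-18],[0,0,0],0.43]]'

```text
time: 6.97
tool_pos: [0.4761, -0.1709, 0.2815]
ee_rot: [3.135, -0.011, 0.114]
wrist_force: [0.3, 0.0, 0.9]
width: 0.0404
```

```bash
python3 go.py .6155 .087 .25 14
python3 - <<'E'
from h import *
for p in((225,193),(280,193)): print(unproj("top",p,.15),unproj("top",p,0))
E
```

```text
shift cm [ 16.74 -24.05   3.18] rot [ 0.007  -0.0101 -0.1305]
t 6.9667 pos [ 0.4761 -0.1709  0.2815] rpy [179.64  -0.61   6.53] F [0.31 0.05 0.89] w 0.0404
[0.67576735 0.18034714 0.15      ] [0.70766135 0.2058516  0.        ]
[0.67929962 0.05027562 0.15      ] [0.7115728  0.06181744 0.        ]
```

Call:
apply_moves --moves '[[[1.5,-2,0],[0,0,0],0.43],[[4,-5.5,0],[0,0,0],0.43],[[6.4,-9,0],[0.007,-0.01,-0.04],0.43],[[8.8,-12.5,0],[0.007,-0.01,-0.08],0.43],[[11.2,-16,0],[0.007,-0.01,-0.13],0.43],[[13.5,-19.4,0],[0.007,-0.01,-0.13],0.43],[[15.3,-22,1],[0.007,-0.01,-0.13],0.43],[[16.5,-23.5,2],[0.007,-0.01,-0.13],0.43],[[16.7,-24,3],[0.007,-0.01,-0.13],0.43],[[16.7,-24,3],[0.007,-0.01,-0.13],0.43]]'

```text
time: 7.8
tool_pos: [0.6115, 0.0885, 0.2394]
ee_rot: [-3.132, 0.017, 0.246]
wrist_force: [-0.1, -1.0, -0.3]
width: 0.0403
```

```bash
python3 go.py .6155 .087 .068 14
```

```text
shift cm [ 0.65  0.41 17.13] rot [-0.0093  0.0173  0.0019]
t 7.8 pos [0.6115 0.0885 0.2394] rpy [-179.47    0.99   14.11] F [-0.14 -0.97 -0.31] w 0.0403
```

Call:
apply_moves --moves '[[[0,0,1],[0,0,0],0.43],[[0,0,3],[0,0,0],0.43],[[0,0,6],[0,0,0],0.43],[[0,0,9],[0,0,0],0.43],[[0,0,11],[0,0,0],0.43],[[0,0,11],[0,0,0],0.43],[[0,0,11],[0,0,0],0.43],[[0,0,11],[0,0,0],0.43],[[0,0,11],[0,0,0],0.43],[[0,0,11],[0,0,0],0.43]]'

```text
time: 8.63
tool_pos: [0.6131, 0.0876, 0.1365]
ee_rot: [-3.135, 0.005, 0.243]
wrist_force: [0.6, 0.5, 0.6]
width: 0.0404
```

```bash
python3 go.py .6155 .087 .070 14;  python3 - <<'E'
from h import *
o=robot.get_obs()
R=[]
for n in("top","side"):
    im=optics.snapshot(n)[:,:,::-1]; cv2.imwrite(f"pics/{n}3.png",im); p=proj(n,o['tool_pos'])[0]; print(n,p)
    u,v=np.round(p).astype(int); R.append(cv2.resize(im[v-50:v+50,u-50:u+50],(400,400),interpolation=cv2.INTER_CUBIC))
cv2.imwrite("pics/k3.png",np.hstack(R))
E
```

```text
shift cm [0.25 0.16 6.65] rot [-0.0068  0.005  -0.001 ]
t 8.6333 pos [0.6131 0.0876 0.1365] rpy [-179.61    0.29   13.95] F [0.59 0.48 0.62] w 0.0404
top [263.62755987 221.07818295]
side [277.4325799  300.69748418]
```

View pics/k3.png

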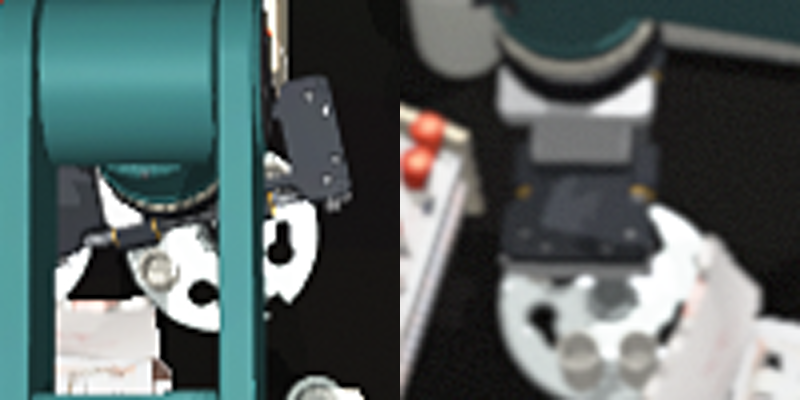

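The body clears the card by a visible gap in both views. I'll descend and grip.

Call:
apply_moves --moves '[[[0.2,0.1,1],[-0.006,0.005,0],0.43],[[0.25,0.15,2.5],[-0.006,0.005,0],0.43],[[0.25,0.15,4],[-0.006,0.005,0],0.43],[[0.25,0.15,5.5],[-0.006,0.005,0],0.43],[[0.25,0.15,6.5],[-0.006,0.005,0],0.43],[[0.25,0.15,6.8],[-0.006,0.005,0],0.43],[[0.25,0.15,6.8],[-0.006,0.005,0],0.43],[[0.25,0.15,6.8],[-0.006,0.005,0],0.43],[[0.25,0.15,6.8],[-0.006,0.005,0],0.35],[[0.25,0.15,6.8],[-0.006,0.005,0],0.3]]'

```text
time: 9.57
tool_pos: [0.6148, 0.0874, 0.0671]
ee_rot: [-3.14, 0.002, 0.244]
wrist_force: [0.2, 1.2, 0.4]
width: 0.0307
```

Call:
apply_moves --moves '[[[0,0,0],[0,0,0],0.25],[[0,0,0],[0,0,0],0.2],[[0,0,0],[0,0,0],0.15],[[0,0,0],[0,0,0],0.1],[[0,0,0],[0,0,0],0],[[0,0,0],[0,0,0],0],[[0,0,0],[0,0,0],0],[[0,0,0],[0,0,0],0],[[0,0,0],[0,0,0],0],[[0,0,0],[0,0,0],0]]'

```text
time: 10.4
tool_pos: [0.6143, 0.0876, 0.0665]
ee_rot: [-3.14, 0.003, 0.244]
wrist_force: [-1.1, 0.1, 6.0]
width: 0.0182
```

```bash
python3 go.py .6155 .087 .068 14;  python3 - <<'E'
from h import *
o=robot.get_obs()
R=[]
for n in("top","side"):
    im=optics.snapshot(n)[:,:,::-1]; cv2.imwrite(f"pics/{n}4.png",im); p=proj(n,o['tool_pos'])[0]; print(n,p)
    u,v=np.round(p).astype(int); R.append(cv2.resize(im[v-50:v+50,u-50:u+50],(400,400),interpolation=cv2.INTER_CUBIC))
cv2.imwrite("pics/k4.png",np.hstack(R))
E
```

```text
shift cm [ 0.1   0.08 -0.15] rot [-0.0018  0.0033 -0.0005]
t 10.4 pos [0.6143 0.0876 0.0665] rpy [-179.9     0.19   13.97] F [-1.05  0.11  5.96] w 0.0182
top [266.35685477 225.31425449]
side [278.90980543 314.5962665 ]
```

View pics/k4.png

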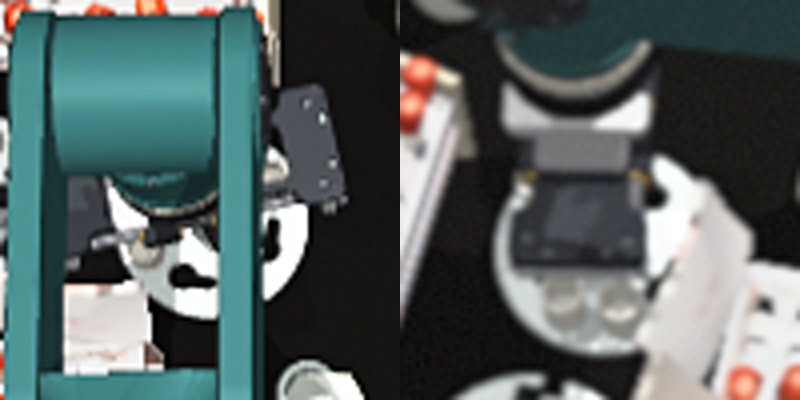

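Call:
apply_moves --moves '[[[0,0,-0.2],[0,0,0],0],[[0,0,-0.5],[0,0,0],0],[[0,0,-1],[0,0,0],0],[[0,0,-1.6],[0,0,0],0],[[0,0,-2.2],[0,0,0],0],[[0,0,-3],[0,0,0],0],[[0,0,-3.5],[0,0,0],0],[[0,0,-3.5],[0,0,0],0],[[0,0,-3.5],[0,0,0],0],[[0,0,-3.5],[0,0,0],0]]'

```text
time: 11.33
tool_pos: [0.6139, 0.0873, 0.1007]
ee_rot: [-3.14, 0.005, 0.244]
wrist_force: [0.3, 0.6, -3.7]
width: 0.0183
```

Width 18.3 mm means the bar is wedged about 13° off the pads. I'll set the head down on open bench at y ≈ 0.02 and regrip it aligned.

Call:
apply_moves --moves '[[[-0.2,0.8,0],[0,0,0],0],[[-0.5,2,0],[0,0,0],0],[[-0.9,3.5,0],[0,0,0],0],[[-1.3,5,0],[0,0,0],0],[[-1.6,6.2,0.3],[0,0,0],0],[[-1.6,6.5,1],[0,0,0],0],[[-1.6,6.5,2],[0,0,0],0],[[-1.6,6.5,2.7],[0,0,0],0],[[-1.6,6.5,3.2],[0,0,0],0],[[-1.6,6.5,3.4],[0,0,0],0]]'

```text
time: 12.17
tool_pos: [0.6131, 0.0209, 0.0665]
ee_rot: [-3.139, 0.007, 0.245]
wrist_force: [-4.9, -1.1, 7.3]
width: 0.0182
```

Call:
apply_moves --moves '[[[0,0,0],[0,0,0],0],[[0,0,0.1],[0,0,0],0],[[0,0,0.1],[0,0,0],0.2],[[0,0,0],[0,0,0],0.43],[[0,0,0],[0,0,0],0.43],[[0,0,0],[0,0,-0.08],0.43],[[0,0,0],[0,0,-0.16],0.43],[[0,0,0],[0,0,-0.23],0.43],[[0,0,0],[0,0,-0.23],0.43],[[0,0,0],[0,0,-0.23],0.43]]'

```text
time: 13.0
tool_pos: [0.6146, 0.0204, 0.0671]
ee_rot: [-3.14, 0.003, 0.472]
wrist_force: [-0.4, -0.1, -0.2]
width: 0.0401
```

```bash
python3 go.py .6155 .087 .068 14;  python3 - <<'E'
from h import *
o=robot.get_obs()
R=[]
for n in("top","side"):
    im=optics.snapshot(n)[:,:,::-1]; cv2.imwrite(f"pics/{n}5.png",im); p=proj(n,o['tool_pos'])[0]; print(n,p)
    u,v=np.round(p).astype(int); R.append(cv2.resize(im[v-50:v+50,u-50:u+50],(400,400),interpolation=cv2.INTER_CUBIC))
cv2.imwrite("pics/k5.png",np.hstack(R))
E
```

```text
shift cm [ 3.11 -5.89 -0.09] rot [-0.0017  0.003   0.2276]
t 13.0 pos [0.6146 0.0204 0.0671] rpy [-1.7988e+02  1.6000e-01  2.7040e+01] F [-0.37 -0.12 -0.16] w 0.0401
top [293.31359643 225.8645294 ]
side [287.64232446 287.73940504]
```

View pics/k5.png

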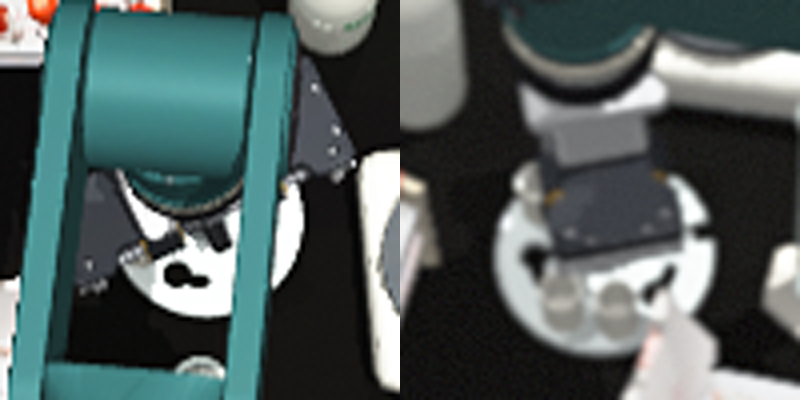

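Run:
```python
from m import *
s=cv2.imread("pics/side5.png")
n=unproj("side",(314.2,296),.007); print(n)
c=np.array([.615,.02])
for _ in range(3):
    q,k,e=circ("side",s,c,.007,.062); c=q[:2]
print(q,k,e, np.degrees(np.arctan2(*(q[:2]-n[:2])[::-1])))
cv2.imwrite("pics/k6.png",np.hstack([rect("side",s,c,.007,.07,380),rect("top",cv2.imread("pics/top5.png"),c,.007,.07,380)]))
```

```text
[ 0.56054099 -0.00366638  0.007     ]
[0.61421397 0.02375019 0.0630707 ] 344 0.0008068122052960897 27.058291018025912
```

View pics/k6.png

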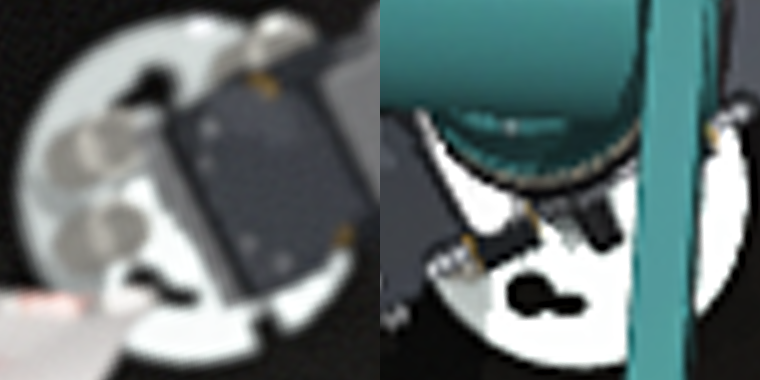

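Call:
apply_moves --moves '[[[0,0,0],[0,0,0],0.3],[[0,0,0],[0,0,0],0.2],[[0,0,0],[0,0,0],0.1],[[0,0,0],[0,0,0],0],[[0,0,0],[0,0,0],0],[[0,0,0],[0,0,0],0],[[0,0,0],[0,0,0],0],[[0,0,0],[0,0,0],0],[[0,0,0],[0,0,0],0],[[0,0,0],[0,0,0],0]]'

```text
time: 13.93
tool_pos: [0.614, 0.0206, 0.0667]
ee_rot: [-3.139, 0.004, 0.474]
wrist_force: [-0.6, 1.3, 0.5]
width: 0.0177
```

Still 17.7 mm. With the tips at z = 0.053 the pads are probably catching the 19 mm column under the bar (bar bottom is at 0.060). I'll open, rise 8 mm and close on the bar alone.

Call:
apply_moves --moves '[[[0,0,0],[0,0,0],0.3],[[0,0,0],[0,0,0],0.35],[[0,0,-0.4],[0,0,0],0.35],[[0,0,-0.8],[0,0,0],0.35],[[0,0,-0.8],[0,0,0],0.35],[[0,0,-0.8],[0,0,0],0.2],[[0,0,-0.8],[0,0,0],0],[[0,0,-0.8],[0,0,0],0],[[0,0,-0.8],[0,0,0],0],[[0,0,-0.8],[0,0,0],0]]'

```text
time: 14.77
tool_pos: [0.6145, 0.0204, 0.0753]
ee_rot: [-3.139, 0.003, 0.474]
wrist_force: [-0.4, 0.3, 6.5]
width: 0.0142
```

Call:
apply_moves --moves '[[[0,0,-0.5],[0,0,0],0],[[0,0,-2],[0,0,0],0],[[0,0,-4.5],[0,0,0],0],[[0,0,-7.5],[0,0,0],0],[[0,0,-10.5],[0,0,0],0],[[0,0,-13],[0,0,0],0],[[0,0,-14],[0,0,0],0],[[0,0,-14],[0,0,0],0],[[0,0,-14],[0,0,0],0],[[0,0,-14],[0,0,0],0]]'

```text
time: 15.6
tool_pos: [0.6135, 0.0204, 0.2114]
ee_rot: [-3.136, 0.009, 0.474]
wrist_force: [0.1, -0.6, -4.6]
width: 0.0138
```

```bash
python3 go.py .586 -.157 .19 31.5
```

```text
shift cm [-10.52  14.54   2.16] rot [-0.0058  0.0086 -0.076 ]
t 15.6 pos [0.6135 0.0204 0.2114] rpy [-179.69    0.5    27.15] F [ 0.07 -0.65 -4.57] w 0.0138
```

Call:
apply_moves --moves '[[[-0.7,1,0],[0,0,0],0],[[-2,2.8,0],[0,0,-0.02],0],[[-3.6,5,0],[-0.003,0.004,-0.05],0],[[-5.3,7.4,0],[-0.006,0.008,-0.076],0],[[-7,9.7,0],[-0.006,0.008,-0.076],0],[[-8.6,12,0],[-0.006,0.008,-0.076],0],[[-9.8,13.5,0.5],[-0.006,0.008,-0.076],0],[[-10.5,14.5,1],[-0.006,0.008,-0.076],0],[[-10.5,14.5,2],[-0.006,0.008,-0.076],0],[[-10.5,14.5,2.2],[-0.006,0.008,-0.076],0]]'

```text
time: 16.43
tool_pos: [0.5859, -0.1563, 0.189]
ee_rot: [-3.14, -0.001, 0.549]
wrist_force: [-0.5, 0.3, -4.8]
width: 0.0139
```

Call:
apply_moves --moves '[[[0,0,0],[0,0,0],0],[[0,0,0],[0,0,0],0],[[0,0,0],[0,0,0],0],[[0,0,0],[0,0,0],0],[[0,0,0],[0,0,0],0],[[0,0,0],[0,0,0],0],[[0,0,0],[0,0,0],0],[[0,0,0],[0,0,0],0],[[0,0,0],[0,0,0],0],[[0,0,0],[0,0,0],0]]'

```text
time: 17.27
tool_pos: [0.5874, -0.1567, 0.1928]
ee_rot: [3.138, -0.004, 0.55]
wrist_force: [0.2, -0.1, -4.5]
width: 0.0138
```

```bash
python3 go.py .586 -.157 .19 31.5
python3 - <<'E'
from h import *
o=robot.get_obs()
R=[]
z=o['tool_pos'][2]-.0683
for n in("top","side"):
    im=optics.snapshot(n)[:,:,::-1]; cv2.imwrite(f"pics/{n}7.png",im); 
    R.append(rect(n,im,o['tool_pos'][:2],z,.08,400))
cv2.imwrite("pics/k7.png",np.hstack(R))
E
```

```text
shift cm [-0.14 -0.05  0.28] rot [ 0.0034 -0.0041 -0.0001]
t 17.2667 pos [ 0.5874 -0.1567  0.1928] rpy [179.8   -0.23  31.5 ] F [ 0.16 -0.07 -4.52] w 0.0138
```

View pics/k7.png

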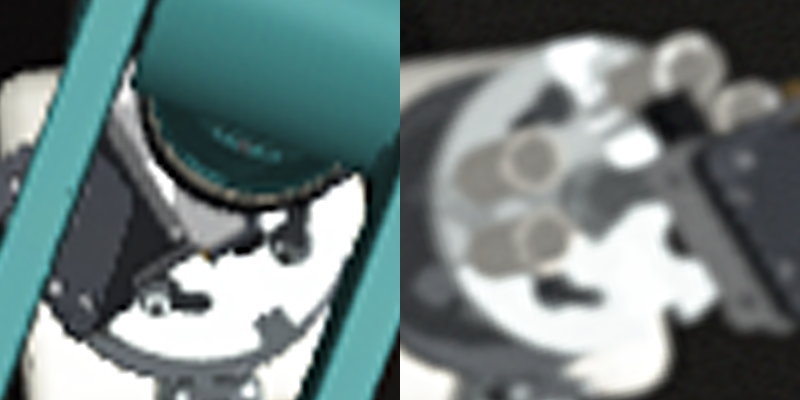

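Studs can be seen through two keyhole entries in the top view, at about (155,298) and (292,245). I'll lower to just above the studs and measure.

Call:
apply_moves --moves '[[[-0.1,0,0.5],[0.003,-0.004,0],0],[[-0.15,-0.05,1],[0.003,-0.004,0],0],[[-0.15,-0.05,1.5],[0.003,-0.004,0],0],[[-0.15,-0.05,2],[0.003,-0.004,0],0],[[-0.15,-0.05,2.5],[0.003,-0.004,0],0],[[-0.15,-0.05,3],[0.003,-0.004,0],0],[[-0.15,-0.05,3],[0.003,-0.004,0],0],[[-0.15,-0.05,3],[0.003,-0.004,0],0],[[-0.15,-0.05,3],[0.003,-0.004,0],0],[[-0.15,-0.05,3],[0.003,-0.004,0],0]]'

```text
time: 18.2
tool_pos: [0.5863, -0.1571, 0.1633]
ee_rot: [3.14, -0.001, 0.55]
wrist_force: [-0.4, 0.3, -3.4]
width: 0.0139
```

```bash
python3 go.py .586 -.157 .16 31.5
python3 - <<'E'
from h import *
o=robot.get_obs()
z=o['tool_pos'][2]-.0683
R=[]
for n in("top","side"):
    im=optics.snapshot(n)[:,:,::-1]; cv2.imwrite(f"pics/{n}8.png",im); 
    R.append(rect(n,im,(.586,-.157),z,.07,400))
cv2.imwrite("pics/k8.png",np.hstack(R)); print(z)
E
```

```text
shift cm [-0.02 -0.02  0.33] rot [ 0.0011 -0.0006  0.    ]
t 18.2 pos [ 0.5863 -0.1571  0.1633] rpy [ 1.7994e+02 -4.0000e-02  3.1500e+01] F [-0.43  0.26 -3.42] w 0.0139
0.09498929252602376
```

View pics/k8.png

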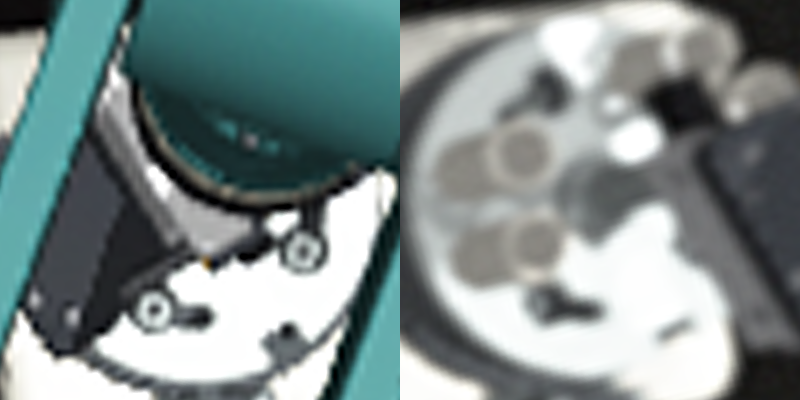

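Run:
```python
from h import *
t=cv2.imread("pics/top8.png")
def W(p,c=(.586,-.157),h=.07,S=400): return (c[0]+h-p[1]*2*h/S,c[1]+h-p[0]*2*h/S)
R=[]
for p in((155,311),(303,251)):
    c=W(p); print(c); R.append(rect("top",t,c,.095,.016,400))
# predicted overlay
for i,(p,im) in enumerate(zip(((155,311),(303,251)),R)):
    c=W(p)
    for (cx,cy,yaw,aa,z,r,col) in ((.5863,-.1571,31.5,None,.095,.0095,(0,0,255)),(.586,-.1572,6.5,None,.081,.007,(0,255,0))):
        for a in ((125,215,-10) if z==.095 else (150,240,15)):
            th=np.radians(a+yaw); P=np.array([cx+.04*np.cos(th),cy+.04*np.sin(th)])
            q=np.linspace(0,2*np.pi,60); pts=np.c_[P[0]+r*np.cos(q),P[1]+r*np.sin(q),np.full(60,z)]
            px=proj("top",pts); P2=np.array([unproj("top",u,.095) for u in px])
            xy=np.c_[(c[1]+.016-P2[:,1]),(c[0]+.016-P2[:,0])]/.032*400
            cv2.polylines(im,[np.int32(xy)],True,col,1)
cv2.imwrite("pics/k9.png",np.hstack(R))
```

```text
(0.5471499999999999, -0.14125)
(0.5681499999999999, -0.19305)
```

View pics/k9.png

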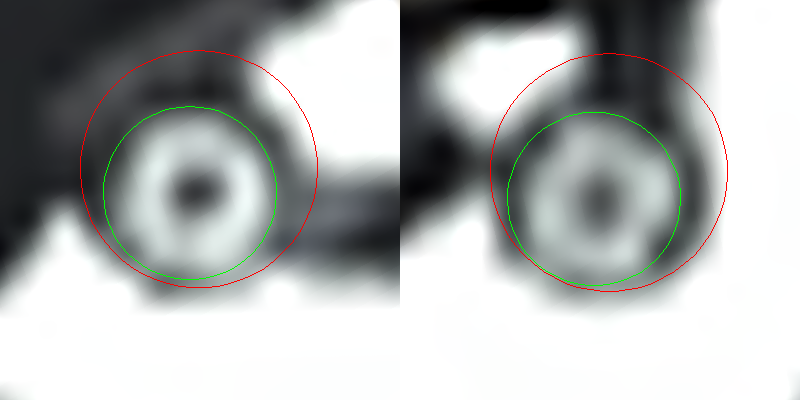

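Studs match the predicted circles to about 0.5 mm, and the entries need about 1 mm in −y. I'll correct and lower.

Call:
apply_moves --moves '[[[0,0.1,0],[0,0,0],0],[[0,0.1,0.2],[0,0,0],0],[[0,0.1,0.4],[0,0,0],0],[[0,0.1,0.6],[0,0,0],0],[[0,0.1,0.8],[0,0,0],0],[[0,0.1,0.9],[0,0,0],0],[[0,0.1,1],[0,0,0],0],[[0,0.1,1.1],[0,0,0],0],[[0,0.1,1.2],[0,0,0],0],[[0,0.1,1.2],[0,0,0],0]]'

```text
time: 19.13
tool_pos: [0.5865, -0.1578, 0.1505]
ee_rot: [3.142, 0.0, 0.55]
wrist_force: [0.4, 1.1, -3.8]
width: 0.0139
```

Entered the studs with no contact force. I'll lower to the plate.

Call:
apply_moves --moves '[[[0,0,0.1],[0,0,0],0],[[0,0,0.2],[0,0,0],0],[[0,0,0.3],[0,0,0],0],[[0,0,0.4],[0,0,0],0],[[0,0,0.5],[0,0,0],0],[[0,0,0.6],[0,0,0],0],[[0,0,0.7],[0,0,0],0],[[0,0,0.8],[0,0,0],0],[[0,0,0.85],[0,0,0],0],[[0,0,0.85],[0,0,0],0]]'

```text
time: 19.97
tool_pos: [0.5865, -0.1578, 0.142]
ee_rot: [3.142, 0.0, 0.55]
wrist_force: [0.6, -0.8, -3.7]
width: 0.0138
```

Call:
apply_moves --moves '[[[0,0,0.05],[0,0,0],0],[[0,0,0.1],[0,0,0],0],[[0,0,0.15],[0,0,0],0],[[0,0,0.2],[0,0,0],0],[[0,0,0.25],[0,0,0],0],[[0,0,0.25],[0,0,0],0],[[0,0,0.25],[0,0,0],0],[[0,0,0.25],[0,0,0],0],[[0,0,0.25],[0,0,0],0],[[0,0,0.25],[0,0,0],0]]'

```text
time: 20.8
tool_pos: [0.5868, -0.1579, 0.1417]
ee_rot: [3.14, -0.001, 0.55]
wrist_force: [-3.5, 1.1, 5.5]
width: 0.0138
```

Call:
apply_moves --moves '[[[0,0,-0.12],[0,0,0],0],[[0,0,-0.12],[0,0,0.03],0],[[0,0,-0.12],[0,0,0.06],0],[[0,0,-0.12],[0,0,0.09],0],[[0,0,-0.12],[0,0,0.12],0],[[0,0,-0.12],[0,0,0.15],0],[[0,0,-0.12],[0,0,0.18],0],[[0,0,-0.12],[0,0,0.21],0],[[0,0,-0.12],[0,0,0.22],0],[[0,0,-0.12],[0,0,0.22],0]]'

```text
time: 21.63
tool_pos: [0.5869, -0.1582, 0.1417]
ee_rot: [3.14, -0.001, 0.33]
wrist_force: [-0.8, -0.3, 3.7]
width: 0.0139
```

```bash
python3 go.py .5868 -.1579 .1417 6.5; python3 -c "
from h import *
print(robot.get_obs()['wrist_torque'])"
```

```text
shift cm [ 0.   -0.03  0.  ] rot [ 0.0014 -0.0011  0.2165]
t 21.6333 pos [ 0.5869 -0.1582  0.1417] rpy [ 1.7991e+02 -5.0000e-02  1.8900e+01] F [-0.79 -0.28  3.74] w 0.0139
[ 4.12740912e-04  5.71362567e-01 -4.11705953e-02]
```

Call:
apply_moves --moves '[[[0,0,0],[0,0,0.03],0],[[0,0,0],[0,0,0.06],0],[[0,0,0],[0,0,0.09],0],[[0,0,0],[0,0,0.12],0],[[0,0,0],[0,0,0.15],0],[[0,0,0],[0,0,0.18],0],[[0,0,0],[0,0,0.21],0],[[0,0,0],[0,0,0.23],0],[[0,0,0],[0,0,0.23],0],[[0,0,0],[0,0,0.23],0]]'

```text
time: 22.47
tool_pos: [0.587, -0.1579, 0.1417]
ee_rot: [3.141, -0.001, 0.101]
wrist_force: [-2.7, 0.4, 5.4]
width: 0.0138
```

```bash
python3 go.py .5868 -.1579 .1417 6.5
python3 - <<'E'
from h import *
o=robot.get_obs(); print(o['wrist_torque'])
R=[]
for n in("top","side"):
    im=optics.snapshot(n)[:,:,::-1]; cv2.imwrite(f"pics/{n}10.png",im); 
    R.append(rect(n,im,(.566,-.157),.073,.08,400))
cv2.imwrite("pics/k10.png",np.hstack(R))
E
```

```text
shift cm [-0.01 -0.01  0.  ] rot [ 0.001  -0.0014 -0.0128]
t 22.4667 pos [ 0.587  -0.1579  0.1417] rpy [ 1.7994e+02 -8.0000e-02  5.7700e+00] F [-2.68  0.45  5.45] w 0.0138
[0.04607002 0.53102092 0.0418112 ]
```

View pics/k10.png

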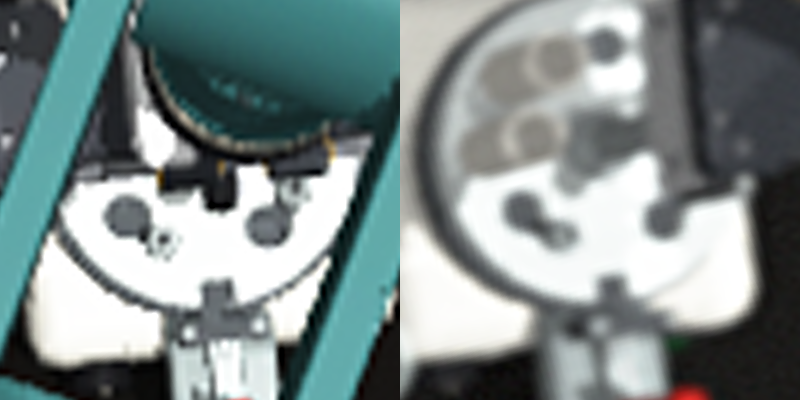

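Studs are in the slots and the notch faces the bolt. I'll turn a little further to feel for the stop.

Call:
apply_moves --moves '[[[0,0,0],[0,0,0.015],0],[[0,0,0],[0,0,0.03],0],[[0,0,0],[0,0,0.045],0],[[0,0,0],[0,0,0.06],0],[[0,0,0],[0,0,0.06],0],[[0,0,0],[0,0,0.06],0],[[0,0,0],[0,0,0.06],0],[[0,0,0],[0,0,0.06],0],[[0,0,0],[0,0,0.06],0],[[0,0,0],[0,0,0.06],0]]'

```text
time: 23.4
tool_pos: [0.5868, -0.1577, 0.1418]
ee_rot: [3.141, -0.001, 0.043]
wrist_force: [-3.0, 0.2, 5.3]
width: 0.0139
```

```bash
python3 go.py .5868 -.1579 .1417 6.5; python3 -c "
from h import *
print(robot.get_obs()['wrist_torque'])"
```

```text
shift cm [-0.    0.02  0.01] rot [ 0.0008 -0.0011 -0.0708]
t 23.4 pos [ 0.5868 -0.1577  0.1418] rpy [ 1.7996e+02 -6.0000e-02  2.4400e+00] F [-2.99  0.24  5.33] w 0.0139
[0.02823098 0.61067019 0.75843028]
```

The stop shows as 0.76 Nm. I'll ease off, release, rise and check.

Call:
apply_moves --moves '[[[0,0,-0.05],[0,0,-0.02],0],[[0,0,-0.1],[0,0,-0.03],0],[[0,0,-0.1],[0,0,-0.03],0],[[0,0,-0.1],[0,0,-0.03],0.2],[[0,0,-0.1],[0,0,-0.03],0.35],[[0,0,-0.1],[0,0,-0.03],0.35],[[0,0,-2],[0,0,-0.03],0.35],[[0,0,-5],[0,0,-0.03],0.35],[[0,0,-8],[0,0,-0.03],0.35],[[0,0,-9],[0,0,-0.03],0.35]]'

```text
time: 24.23
tool_pos: [0.588, -0.1583, 0.2353]
ee_rot: [3.139, -0.006, 0.069]
wrist_force: [0.3, -0.8, 1.2]
width: 0.0326
```

```bash
python3 go.py .46 -.171 .2 6.5; python3 go.py .35 -.171 .27 6.5
```

```text
shift cm [-12.88   0.37   3.45] rot [ 0.0029 -0.0063 -0.0441]
t 24.2333 pos [ 0.588  -0.1583  0.2353] rpy [179.84  -0.36   3.98] F [ 0.34 -0.77  1.16] w 0.0326
shift cm [-23.81  -0.37  -3.62] rot [ 0.0029 -0.0063 -0.0441]
t 24.2333 pos [ 0.588  -0.1583  0.2353] rpy [179.84  -0.36   3.98] F [ 0.34 -0.77  1.16] w 0.0326
```

Call:
apply_moves --moves '[[[-1,0,-1],[0.003,-0.006,-0.02],0.3],[[-3,0,-2.5],[0.003,-0.006,-0.04],0.2],[[-6,0,-3.5],[0.003,-0.006,-0.044],0.1],[[-9,0,-3.6],[0.003,-0.006,-0.044],0],[[-12,0,-3.6],[0.003,-0.006,-0.044],0],[[-15,0,-3.6],[0.003,-0.006,-0.044],0],[[-18,0,-3.6],[0.003,-0.006,-0.044],0],[[-21,-0.2,-3.6],[0.003,-0.006,-0.044],0],[[-23,-0.4,-3.6],[0.003,-0.006,-0.044],0],[[-23.8,-0.4,-3.6],[0.003,-0.006,-0.044],0]]'

```text
time: 25.07
tool_pos: [0.3467, -0.1701, 0.2662]
ee_rot: [-3.138, 0.006, 0.112]
wrist_force: [0.4, 1.0, -0.7]
width: 0.0004
```

```bash
python3 go.py .4472 -.1734 .098 6.5
python3 - <<'E'
from h import *
R=[]
for n in("top","side"):
    im=optics.snapshot(n)[:,:,::-1]; cv2.imwrite(f"pics/{n}11.png",im); 
    R.append(rect(n,im,(.566,-.157),.073,.09,400))
cv2.imwrite("pics/k11.png",np.hstack(R))
E
```

```text
shift cm [10.06  1.51 16.75] rot [-0.0032  0.0065 -0.0012]
t 25.0667 pos [ 0.3467 -0.1701  0.2662] rpy [-179.82    0.37    6.43] F [ 0.36  0.95 -0.75] w 0.0004
```

View pics/k11.png

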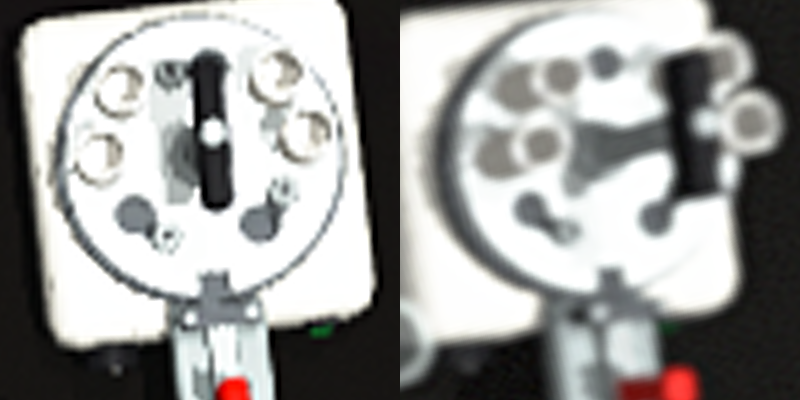

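Head A sits flat. The studs are at the slot ends, and the notch at (215,280) lines up with the bolt. Now I'll bring the closed fingers behind the knob.

Call:
apply_moves --moves '[[[2,0.5,0],[0,0,0],0],[[5,1,1],[0,0,0],0],[[7.5,1.5,3],[0,0,0],0],[[9,1.5,6],[-0.003,0.006,0],0],[[9.5,1.5,9],[-0.003,0.006,0],0],[[9.5,1.5,12],[-0.003,0.006,0],0],[[9.5,1.5,14],[-0.003,0.006,0],0],[[9.5,1.5,15],[-0.003,0.006,0],0],[[9.5,1.5,15],[-0.003,0.006,0],0],[[9.5,1.5,15],[-0.003,0.006,0],0]]'

```text
time: 26.0
tool_pos: [0.4447, -0.1742, 0.1162]
ee_rot: [-3.141, 0.0, 0.114]
wrist_force: [-0.5, -0.4, 0.7]
width: 0.0004
```

```bash
python3 go.py .455 -.173 .098 6.5
```

```text
shift cm [1.04 0.   1.82] rot [-0.0003  0.0001  0.0007]
t 26.0 pos [ 0.4447 -0.1742  0.1162] rpy [-179.98    0.      6.54] F [-0.52 -0.35  0.66] w 0.0004
```

Call:
apply_moves --moves '[[[0,0,0.9],[0,0,0],0],[[0,0,1.7],[0,0,0],0],[[0.3,0,1.8],[0,0,0],0],[[0.7,0,1.8],[0,0,0],0],[[1.1,0,1.8],[0,0,0],0],[[1.5,0,1.8],[0,0,0],0],[[1.8,0,1.8],[0,0,0],0],[[2.1,0,1.8],[0,0,0],0],[[2.4,0,1.8],[0,0,0],0],[[2.6,0,1.8],[0,0,0],0]]'

```text
time: 26.83
tool_pos: [0.4701, -0.1713, 0.0985]
ee_rot: [3.141, 0.0, 0.114]
wrist_force: [-1.3, -0.8, 0.7]
width: 0.0005
```

Call:
apply_moves --moves '[[[0.1,0,0],[0,0,0],0],[[0.2,0,0],[0,0,0],0],[[0.3,0,0],[0,0,0],0],[[0.4,0,0],[0,0,0],0],[[0.5,0,0],[0,0,0],0],[[0.6,0,0],[0,0,0],0],[[0.6,0,0],[0,0,0],0],[[0.6,0,0],[0,0,0],0],[[0.6,0,0],[0,0,0],0],[[0.6,0,0],[0,0,0],0]]'

```text
time: 27.67
tool_pos: [0.4755, -0.1707, 0.0983]
ee_rot: [3.141, 0.001, 0.114]
wrist_force: [-3.8, -1.6, 3.0]
width: 0.0004
```

Call:
apply_moves --moves '[[[0.1,0,0],[0,0,0],0],[[0.2,0,0],[0,0,0],0],[[0.3,0,0],[0,0,0],0],[[0.3,0,0],[0,0,0],0],[[0.3,0,0],[0,0,0],0],[[0.3,0,0],[0,0,0],0],[[0.3,0,0],[0,0,0],0],[[0.3,0,0],[0,0,0],0],[[0.3,0,0],[0,0,0],0],[[0.3,0,0],[0,0,0],0]]'

```text
time: 28.5
tool_pos: [0.4756, -0.1706, 0.0983]
ee_rot: [-3.141, 0.007, 0.113]
wrist_force: [-11.9, -2.2, 7.4]
width: 0.0004
```

A firm stop at the expected home position. I'll back away and look.

Call:
apply_moves --moves '[[[-0.5,0,0],[0,0,0],0],[[-2,0,0],[0,0,0],0],[[-3.5,0,-0.5],[0,0,0],0],[[-4,0,-3],[0,0,0],0],[[-4.5,0,-6],[0,0,0],0],[[-5.5,0,-10],[0,0,0],0],[[-7,0,-13],[0,0,0],0],[[-9,0,-15],[0,0,0],0],[[-11,0,-16],[0,0,0],0],[[-12,0,-16],[0,0,0],0]]'

```text
time: 29.33
tool_pos: [0.3602, -0.1844, 0.2619]
ee_rot: [3.137, -0.008, 0.114]
wrist_force: [0.5, -0.7, 0.9]
width: 0.0006
```

Run:
```python
from m import *
R=[];o=robot.get_obs();print(o['tool_pos'],o['wrist_force'])
for n in("top","side"):
    im=optics.snapshot(n)[:,:,::-1].copy(); cv2.imwrite(f"pics/{n}12.png",im); 
    R.append(rect(n,im,(.556,-.157),.073,.1,400))
    c=np.array([.586,-.158])
    for _ in range(3):
        q,k,e=circ(n,im,c,.073,.062); c=q[:2]
    print(n,q,k,e)
    # knob centroid
    z=rect(n,im,(.49,-.168),.111,.04,400); h=cv2.cvtColor(z,cv2.COLOR_BGR2HSV)
    m=((h[...,0]<8)|(h[...,0]>172))&(h[...,1]>150)&(h[...,2]>200)
    v,u=np.nonzero(m); print("knob",.53-v.mean()*.0002,-.128-u.mean()*.0002)
cv2.imwrite("pics/k12.png",np.hstack(R))
```

```text
[ 0.36022907 -0.18444519  0.26189439] [ 0.50966897 -0.6935085   0.94229141]
top [ 0.5850925  -0.15753809  0.06218735] 360 0.0003847774142532803
knob 0.48956962430055956 -0.16834559019451106
side [ 0.58827155 -0.15662219  0.06406235] 316 0.0009338419655806549
knob 0.49218947368421057 -0.16578505590400872
```

View pics/k12.png

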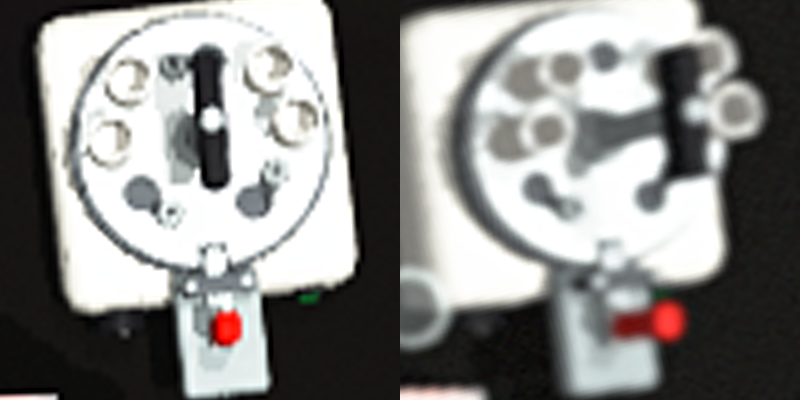

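View pics/top12.png

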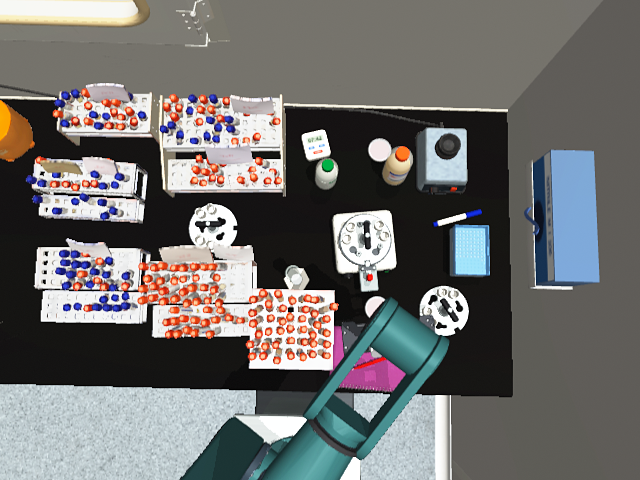

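```bash
python3 -c "
from bench import robot,job
print(robot.get_obs()['time'],job.close_job())"
```

```text
the job is handed in; nothing more can be done
29.4333 None
```

Head A is on the shaker, turned clockwise to its stop with the lock bolt home. I handed the job in at 29.4 s of the 64 s allowed. No verdict is reported, so the result rests on my own checks.

**What I did:**
- **Choosing the head:** I identified A by its keyhole angles and hole circle.
- **Drawing the bolt:** it started about 6 mm into its travel, far enough to block a head. I pulled it clear by the knob until it hit its stop.
- **Fitting the head:** I lowered head A over the studs until it sat flat, then turned it until the wrist felt the stop at 0.76 Nm.
- **Locking it:** I pushed the bolt until it met a firm stop at about 12 N.

**Last checks:**
- **Position:** the head's rim centre is within about 0.2 mm of the stud plate's in the top view, and the studs sit at the slot ends.
- **Bolt:** the nose is in the notch. The knob is about 96 mm from the plate's centre, which is where fully home should be.
- **Surroundings:** the arm is clear of everything. The other heads, bottles, cylinder and dish look unmoved in the last top picture, judged by eye.

**What went wrong or disagreed:**
- **First grips on head A:** the first two caught the column below the handle bar, so I set the head down on open bench and regripped it higher.
- **Turn angle:** at the stop the tool had turned about 4° past the expected angle. I put this down to the bar slipping in the fingers and the play at the slot ends. I did not measure the head's final angle directly; the bolt fitting the notch should hold it to about 1°.
- **Cameras:** the two views differed by about 2–3 mm in x, and the side view's circle fits were noisier. I relied on the top view, on positions relative to the studs, and on touch.

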